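# Slide a phone display off the bench edge and set it on the separator bed

## Robot

A 6-joint arm with a two-finger parallel gripper is mounted at the origin on the work surface. World frame = base frame: x ahead of the robot, y to its left, z up, the work surface at z = 0. Lengths are in mm, angles in rad, forces in N, time in s.
With the tool pointing down it reaches from about 300 to 750 mm from the base axis. Payload 8.5 kg.
Tool frame: the origin (TCP) lies on the centre line of the jaws, within the pads' length; the fingertips stand 11 mm ahead of it and the grasp point (between the pads) lies 8 mm behind it (env.finger_overhang is the distance from the TCP to the fingertips, in mm); z points along the fingers, y is the line along which they close (so a half turn about z gives the same grasp; the last joint's range is limited). The gripper opens to 88 mm and grips with 3 to 60 N. Pads are 18 mm wide; open, the fingers measure 123 mm over their backs; the gripper's body (75 mm by 187 mm) begins 45 mm behind the grasp point.
Start: joints at [-1.548, 0.381, 1.297, -0, 1.464, -0.215], TCP at [129.556, -534.505, 249.748] pointing down, gripper open.
Joint ranges: [-3.11, 3.11], [-0.89, 2.33], [0.22, 2.48], [-1.42, 4.56], [0.17, 2.85], [-2.88, 2.88]. Speed limits (rad/s): [2.39, 2.39, 3.14, 3.14, 3.14, 3.14].

## Interface

Orientations are given as [roll, pitch, yaw] about the fixed x, y, z axes, in that order (R = Rz(yaw) Ry(pitch) Rx(roll)).
In Python, from station import env gives the robot as it stands.
- The arm moves only by the tool jog_arm, never from a script. Its argument "deltas" is a list of rows, each a list of 7 numbers: the opening, from 0 (shut) to 1 (fully open), then the shift along the world's x, y, z in cm, then the turn, a rotation vector about the world's x, y, z in degrees. In form: [[hand, tx, ty, tz, rx, ry, rz], ...]. A call has 1 to 8 rows; each row shifts and turns the commanded pose from where the row before left it; what a row does not reach is not made up. A row lasts 1/12 s, in which the tool goes at most 41.7 mm and 7.16 degrees, less where a joint would pass 70% of its speed; a pose out of reach is approached as far as the arm can. A call with a gripper value outside its range is refused whole. The fingers move at their own pace and stop on an object; the grip force is fixed at half the most. Time passes only in rows, so rows that do not move let the fingers close. It gives the time, the measured TCP pose, the force, the opening and the grip force at its end, in the units of the state.
- env.get_state(): the state, without advancing time (a new reading comes with each control period).
- env.snapshot(name): name is "side" or "top"; returns the picture (420x560x3 uint8, blue, green, red); there is no depth.
- env.get_calibration(name): a dict with "vertical_fov" (degrees; the focal length in pixels is half the picture's height over the tangent of half this angle, whatever the lens; pixels are square), "cx", "cy" (the principal point, pixels), "camera_from_world" (4x4, takes a point from world to camera coordinates). Camera axes: x right, y down, z forward; pixel columns grow to the right and rows downward; lengths in mm; the calibration is good to about 2 mm. A picture is of the moment at which its call begins. get_calibration takes no time and is no camera call.
- env.finish_job(): hands the job in; it is judged then, once.
Trained networks look in the newest picture that a camera, given by its name, has taken for a name from the list of things; names that differ only in an ending like _2 or _b are one class to them, and where a whole thing is asked for, a point or a joint stands for the part that bears it (a point fixed in the world has none). Each returns a list of dicts, best first, with "conf" (0 to 1); they miss things now and then, are a little off and sometimes report something else, mostly with a low value. They report only what shows in the picture. A call takes as long as a camera call. They do not tell look-alikes from the thing itself.
- env.spot_in(name, camera): "bbox" ([left, top, width, height] in pixels, round what is visible of it).
- env.silhouettes(name, camera): "region" (420x560 bool, what is visible of it) and "bbox" ([left, top, width, height] in pixels, round what is visible of it).
- env.place_of(name, camera): "point" ([column, row] in pixels: a listed point, or the origin of a listed thing).
The state is a dict: "time_s": time; "joint_positions": joint angles; "joint_velocities": joint speeds; "tau": joint torques, N m; "eef_pos": TCP position; "tool_rot": TCP orientation; "contact_force": force on the tool from outside, world axes, zero at the start; "moment": the same for the moment, N m; "gripper_width": finger opening in mm; "grip_force": force on a finger pad.
Only numpy, scipy, OpenCV 4.12 (cv2) and the standard library are available. Lean on these libraries where they do the work, as an engineer would, in place of code of your own. Each camera call takes 0.05 s, during which the arm holds its last target. There are 200 camera calls.

## Task

Slide the loose black phone display along the table until one end sticks well out over the table's far edge (about a third of its length), then pinch it there and lift it. Lay it, face up, on the bed of the screen separator without dropping it, and slide it along the bed until its end rests square against the steel stop bar. Let go, and leave everything else on the table as it is.

Things in the scene. Friction and masses are not known exactly. Their poses are not given: they have to be found in the camera images.
- screen_mid (a point): centre (half-way up) of the loose display: a flat rectangular slab, black glass face up over a steel back, 128 mm long (its x axis), 62 mm wide (its y axis), 3.5 mm thick, about 55 g, lying flat on the table. Its two long sides can be gripped, 62 mm apart, where it sticks out over an edge; it tips over once its centre is past the edge
- screen_end_a (a point): middle of the display's short end at its +x (at the start the end towards the far table edge), half-way up
- screen_end_b (a point): middle of the display's other short end, at its -x, half-way up
- table_edge (a point): a point on the table's straight far edge (the side away from the robot), on the top surface at z = 0. The edge runs along the world y axis, sharp, free of rim; the table top is 35 mm thick and beyond it is nothing but the drop to the floor.
- bed_edge (a point): middle of the front edge of the bed of the screen separator, on the bed's flat top, 68 mm above the table. The separator is a fixed white box, 160 x 210 mm, to the left. x: level, from this edge towards the stop bar; y along the edge; z up. The aluminium bed reaches 100 mm to each side and ends sharply here; below it only the case front, 5 mm set back, with a black control panel
- bed_stop (a point): middle of the foot of the stop bar's front face, on the bed's top; axes as bed_edge, 122 mm from it along x. Steel bar, fixed, 160 mm long along y (80 mm to each side), 8 mm high, 12 mm thick, with two round clamp screws 62 mm to each side, tops 15 mm above the bed. A display lying against the bar still sticks out 6 mm over the bed's front edge
- phone_a: whole black keypad phone, 108 x 46 x 13 mm, origin in the middle of its underside; a bystander
- phone_b: whole grey keypad phone, 108 x 46 x 13 mm, origin in the middle of its underside; a bystander
- charger: black plug-in charger with two brass prongs, 62 x 42 x 30 mm, origin in the middle of its underside; a bystander
- bit_stand: yellow round stand full of small bits, 72 mm across, 78 mm tall, origin in the middle of its underside; a bystander
- driver: small yellow screwdriver lying down, about 142 mm long and 16 mm thick, origin near its middle, along its x; a bystander
- housing: empty white phone housing, an open shell 104 x 48 x 9 mm, origin in the middle of its underside; a bystander
- screw_jar: little clear jar with a white lid, 45 mm across, 35 mm tall, origin in the middle of its underside; a bystander
- screen: the same display, given at the middle of its underside, same axes as screen_mid. It slides with ordinary friction when pushed level at an end or dragged by light pressure on its top
Mind the look-alikes: they are no part of the job. Of the things that look like the screen, the middle-sized one is meant.

How it is judged:
By the outcome, as a careful person would: the job done as asked, in the order asked, and still so for the second after the job is handed in, with the robot touching nothing.
It also fails if it takes over 67 s, if anything falls off the work surface, if the arm or the gripper's body presses on something with over 40 N, if the wrist force passes 120 N, or if a joint passes its speed limit or range.

## Working session

There is one attempt and no reset: what is moved stays moved. The work goes in short steps, Python scripts to look and compute and a tool call to move; the robot and the scene stay as the last step left them, time stands still between calls to the robot, and variables do not carry over. Pictures are saved under pics/ and viewed, at most 10 in all, crops included, and the job is handed in when it is done.

Besides the shell and the picture viewer there is one more tool, called by a JSON object that holds its "name" and its "arguments", one argument or row to a line. jog_arm: Moves the arm, as the interface text tells. Its arguments: {"type":"object","properties":{"deltas":{"type":"array"}},"required":["deltas"]}

```bash
mkdir -p pics; ls
cat > h.py <<'E'
from station import env
import numpy as np, cv2
def cal(c):
    k=env.get_calibration(c); f=210/np.tan(np.radians(k["vertical_fov"])/2)
    return f,k["cx"],k["cy"],np.array(k["camera_from_world"])
def ray(c,p,z):
    f,cx,cy,T=cal(c); R=T[:3,:3]; o=-R.T@T[:3,3]
    d=R.T@np.array([(p[0]-cx)/f,(p[1]-cy)/f,1]); return o+d*(z-o[2])/d[2]
def proj(c,P):
    f,cx,cy,T=cal(c); q=T[:3,:3]@np.array(P,float)+T[:3,3]; return np.array([cx+f*q[0]/q[2],cy+f*q[1]/q[2]])
E
python3 - <<'E'
from h import *
for c in("top","side"):
    cv2.imwrite(f"pics/{c}0.png",env.snapshot(c)); f,cx,cy,T=cal(c); print(c,f,cx,cy,(-T[:3,:3].T@T[:3,3]).round(),T[:3,:3].round(2).tolist())
    for n,z in(("screen_mid",1.75),("screen_end_a",1.75),("screen_end_b",1.75),("table_edge",0),("bed_edge",68),("bed_stop",68)):
        for r in env.place_of(n,c)[:4]: print(c,n,round(r["conf"],2),np.round(r["point"],1),ray(c,r["point"],z).round(1))
    for r in env.spot_in("screen",c): print(c,"spot",round(r["conf"],2),np.round(r["bbox"]))
E
```

```text
pics
top 398.05247993261526 281.9123401181433 208.48706483496312 [ 382.  -89. 1096.] [[-0.02, -1.0, -0.01], [-1.0, 0.02, -0.06], [0.06, 0.01, -1.0]]
top screen_mid 0.91 [331.6 266.2] [ 292.3 -211.3    1.8]
top screen_mid 0.84 [394.9 271.3] [ 275.3 -382.8    1.8]
top screen_mid 0.58 [288.8 191.6] [499.  -99.    1.8]
top screen_end_a 0.95 [284.3 212.9] [440.4 -85.4   1.8]
top screen_end_a 0.81 [305.4 242.7] [ 357.6 -141.5    1.8]
top screen_end_a 0.74 [294.5 169.5] [ 560.2 -116.1    1.8]
top screen_end_a 0.73 [392.8 255.9] [ 317.  -378.6    1.8]
top screen_end_b 0.95 [284.3 212.9] [440.4 -85.4   1.8]
top screen_end_b 0.81 [305.4 242.7] [ 357.6 -141.5    1.8]
top screen_end_b 0.74 [294.5 169.5] [ 560.2 -116.1    1.8]
top screen_end_b 0.73 [392.8 255.9] [ 317.  -378.6    1.8]
top table_edge 0.66 [292.4 135.8] [ 655.4 -112.3    0. ]
top bed_edge 0.78 [157.4 164.5] [570.3 243.5  68. ]
top bed_edge 0.37 [293.5 172. ] [ 542.9 -111.7   68. ]
top bed_stop 0.87 [132.4 202.9] [471.  308.7  68. ]
top bed_stop 0.74 [382.5 163.9] [ 559.2 -343.4   68. ]
top spot 0.9 [299. 235.  59.  65.]
top spot 0.
[... 460 characters left out ...]
299.5 198. ] [ 412.1 -340.8    1.8]
side screen_end_a 0.7 [229.5 227. ] [ 573.3 -123.     1.8]
side screen_end_a 0.6 [310.  229.9] [ 355.6 -156.7    1.8]
side screen_end_b 0.78 [271.5 236.7] [450.9 -98.9   1.8]
side screen_end_b 0.72 [299.5 198. ] [ 412.1 -340.8    1.8]
side screen_end_b 0.7 [229.5 227. ] [ 573.3 -123.     1.8]
side screen_end_b 0.6 [310.  229.9] [ 355.6 -156.7    1.8]
side table_edge 0.78 [202.4 225.9] [ 648.5 -115.     0. ]
side bed_edge 0.96 [177.5 289.5] [572.5 243.1  68. ]
side bed_stop 0.87 [218.  318.8] [468.5 307.6  68. ]
side spot 0.74 [132. 270. 140. 115.]
side spot 0.71 [230. 224.  50.  21.]
side spot 0.55 [305. 216.  24.  22.]
side spot 0.17 [258. 275.  54.  27.]
```

View pics/top0.png

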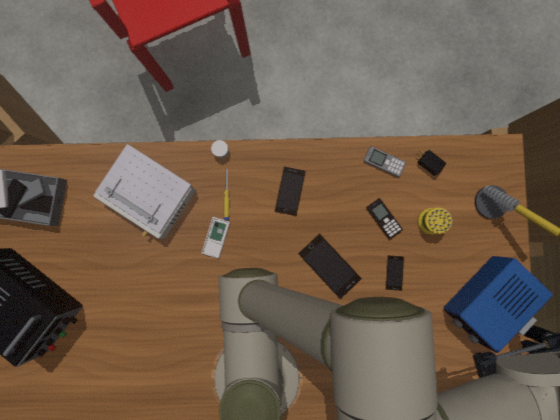

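View pics/side0.png

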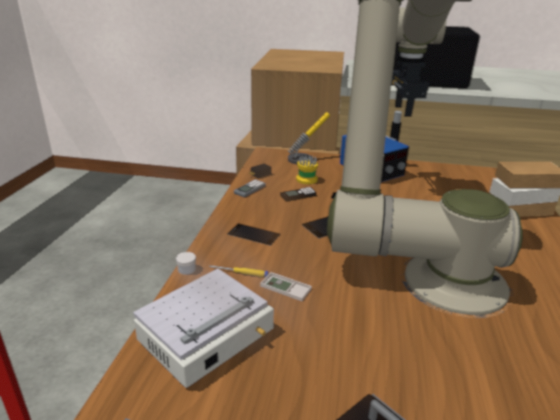

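Run:
```python
from h import *
t=cv2.imread("pics/top0.png")[120:320,240:420]; cv2.imwrite("pics/crop0.png",cv2.resize(t,None,fx=3,fy=3,interpolation=2))
for c in ("top","side"):
  env.snapshot(c)
  for r in env.silhouettes("screen",c):
    m=r["region"].astype(np.uint8); cs=max(cv2.findContours(m,0,1)[0],key=cv2.contourArea)
    P=np.array([ray(c,p[0],3.5)[:2] for p in cs],np.float32); q=cv2.minAreaRect(P); print(c,round(r["conf"],2),np.round(r["bbox"]),np.round(q[0]),np.round(q[1]),round(q[2],1))
s=env.get_state(); print(s["eef_pos"],s["tool_rot"],s["gripper_width"],s["contact_force"])
```

```text
top 0.74 [299. 237.  58.  58.] [ 294. -204.] [167.  81.] 41.7
top 0.71 [275. 164.  29.  50.] [ 501. -100.] [ 63. 129.] 77.0
top 0.67 [385. 255.  20.  34.] [ 271. -379.] [46. 93.] 85.6
side 0.88 [303. 217.  27.  22.] [ 324. -176.] [88. 91.] 39.6
side 0.55 [230. 226.  53.  18.] [ 500. -101.] [ 65. 128.] 76.7
[ 129.53446118 -534.49450899  249.757589  ] [-3.14158438e+00  4.79099050e-06  2.37761364e-01] 88.03011465045309 [ 0.21721175 -0.82043968  0.05525376]
```

View crop.

Candidates: large black slab at (331,266), about 167x81 mm; middle one at (290,191), about 129x63 mm; small one at (395,272), about 93x46 mm. I choose the middle one, which matches 128x62 mm. I'll check it in the crop. The far edge is row ~136 (x≈650), and the separator is the white box at (145,190) in the top view.

View pics/crop0.png

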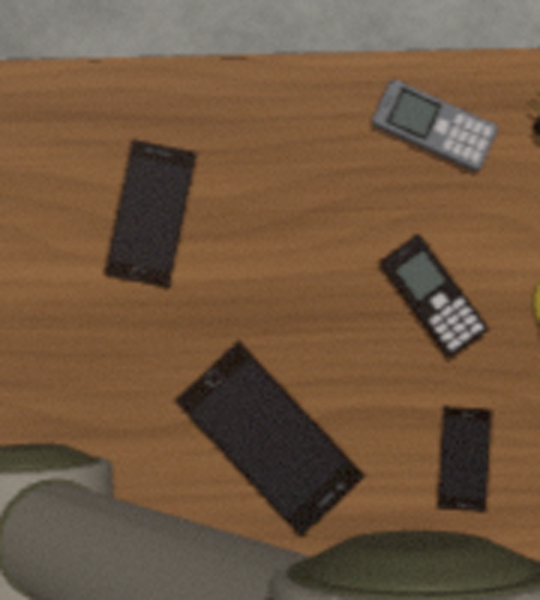

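{"name": "jog_arm", "arguments": {
  "deltas": [
    [0.34,1.69,2.74,-1.19,0,0,-6.8],
    [0.34,1.69,2.74,-1.19,0,0,-6.8],
    [0.34,1.69,2.74,-1.19,0,0,0],
    [0.34,1.69,2.74,-1.19,0,0,0],
    [0.34,1.69,2.74,-1.19,0,0,0],
    [0.34,1.69,2.74,-1.19,0,0,0],
    [0.34,1.69,2.74,-1.19,0,0,0],
    [0.34,1.69,2.74,-1.19,0,0,0]
  ]
}}

```text
time_s: 1.67
eef_pos: [265.3, -314.0, 154.2]
tool_rot: [3.141, -0.0, 0.0]
contact_force: [1.6, 0.1, -0.0]
gripper_width: 36.7
grip_force: 0.0
```

The crop shows the middle slab at crop (150,213), an all-black display lying free with its far end towards the edge at crop row ~57. The choice stands.

{"name": "jog_arm", "arguments": {
  "deltas": [
    [0.34,1.69,2.74,-1.19,0,0,0],
    [0.34,1.69,2.74,-1.19,0,0,0],
    [0.34,1.69,2.74,-1.19,0,0,0],
    [0.34,1.69,2.74,-1.19,0,0,0],
    [0.34,1.69,2.74,-1.19,0,0,0],
    [0.34,1.69,2.74,-1.19,0,0,0],
    [0.34,1.69,2.74,-1.19,0,0,0],
    [0.34,1.69,2.74,-1.19,0,0,0]
  ]
}}

```text
time_s: 2.33
eef_pos: [400.8, -94.7, 59.0]
tool_rot: [3.141, -0.001, 0.0]
contact_force: [0.2, -0.9, 0.9]
gripper_width: 30.1
grip_force: 0.0
```

{"name": "jog_arm", "arguments": {
  "deltas": [
    [0.34,0,0,-2.5,0,0,0],
    [0.34,0,0,-1.5,0,0,0],
    [0.34,0,0,-0.5,0,0,0],
    [0.34,0,0,0,0,0,0]
  ]
}}

```text
time_s: 2.67
eef_pos: [399.7, -96.0, 13.7]
tool_rot: [-3.141, 0.002, 0.0]
contact_force: [0.0, -0.0, -0.5]
gripper_width: 30.0
grip_force: 0.0
```

{"name": "jog_arm", "arguments": {
  "deltas": [
    [0.34,1.0,0,-0.13,0,0,0],
    [0.34,0.8,0,0,0,0,0],
    [0.34,0.8,0,0,0,0,0],
    [0.34,0.8,0,0,0,0,0],
    [0.34,0.8,0,0,0,0,0],
    [0.34,0.8,0,0,0,0,0],
    [0.34,0.8,0,0,0,0,0],
    [0.34,0.8,0,0,0,0,0]
  ]
}}

```text
time_s: 3.33
eef_pos: [466.7, -96.1, 13.1]
tool_rot: [3.142, -0.0, 0.001]
contact_force: [-0.6, 0.3, -0.1]
gripper_width: 30.1
grip_force: 0.2
```

{"name": "jog_arm", "arguments": {
  "deltas": [
    [0.34,0.8,0,0,0,0,0],
    [0.34,0.8,0,0,0,0,0],
    [0.34,0.8,0,0,0,0,0],
    [0.34,0.6,0,0,0,0,0],
    [0.34,0.4,0,0,0,0,0],
    [0.34,0.2,0,0,0,0,0],
    [0.34,0,0,0,0,0,0]
  ]
}}

```text
time_s: 3.92
eef_pos: [502.2, -96.1, 13.0]
tool_rot: [3.142, -0.0, 0.001]
contact_force: [0.1, -0.7, 0.2]
gripper_width: 30.1
grip_force: 0.0
```

```bash
cat >> h.py <<'E'
def scr(c,z=3.5):
    im=env.snapshot(c)
    for r in env.silhouettes("screen",c):
        m=r["region"].astype(np.uint8); cs=max(cv2.findContours(m,0,1)[0],key=cv2.contourArea)
        P=np.array([ray(c,p[0],z)[:2] for p in cs],np.float32); q=cv2.minAreaRect(P); print(c,round(r["conf"],2),np.round(r["bbox"]),np.round(q[0],1),np.round(q[1]),round(q[2],1))
    for n,zz in(("screen_mid",z-1.75),("screen_end_a",z-1.75),("table_edge",0)):
        for r in env.place_of(n,c): print(n,round(r["conf"],2),np.round(r["point"],1),ray(c,r["point"],zz).round(1))
    return im
E
python3 - <<'E'
from h import *
a=scr("top");b=scr("side")
cv2.imwrite("pics/1.png",np.hstack([cv2.resize(a[100:250,220:370],None,fx=2.6,fy=2.6),cv2.resize(b[140:290,150:300],None,fx=2.6,fy=2.6)]))
E
```

```text
top 0.84 [273. 140.  25.  16.] [615.1 -90.8] [61. 45.] 88.7
top 0.78 [301. 236.  58.  62.] [ 293.3 -204.9] [173.  82.] 42.4
top 0.57 [386. 253.  18.  36.] [ 271.4 -379.5] [45. 94.] 84.3
screen_mid 0.67 [394.5 272.1] [ 273.2 -381.6    1.8]
screen_mid 0.55 [331.8 266.8] [ 290.7 -211.8    1.8]
screen_mid 0.54 [281.9 164.9] [573.8 -81.4   1.8]
screen_end_a 0.86 [305.  243.8] [ 354.6 -140.3    1.8]
screen_end_a 0.81 [394.6 289.6] [ 226.1 -380.1    1.8]
screen_end_a 0.72 [395.9 257.8] [ 311.7 -386.9    1.8]
screen_end_a 0.65 [281.5 141.6] [639.3 -81.6   1.8]
screen_end_a 0.57 [353.3 290. ] [ 227.1 -268.3    1.8]
table_edge 0.87 [293.7 135.5] [ 656.2 -116.     0. ]
side 0.75 [217. 267.  54.  12.] [467.6  66.9] [27. 85.] 85.4
side 0.63 [332. 193.  28.   9.] [ 269.5 -380.2] [44. 84.] 77.9
side 0.62 [302. 207.  66.  30.] [ 293.  -205.6] [171.  86.] 41.2
side 0.57 [202. 227.  45.  15.] [576.1 -89.2] [ 74. 128.] 89.7
screen_mid 0.65 [345.9 198.2] [ 271.5 -372.1    1.8]
screen_mid 0.58 [227.1 229.5] [ 576.  -108.7    1.8]
screen_mid 0.58 [335.5 219.9] [ 292.  -227.8    1.8]
screen_mid 0.19 [184.6 269.6] [621.2  90.8   1.8]
screen_mid 0.16 [309.1 178.7] [ 401.8 -490.6    1.8]
screen_end_a 0.98 [359.1 217.4] [ 226.9 -257.6    1.8]
screen_end_a 0.96 [310.8 228.2] [ 354.6 -166.2    1.8]
screen_end_a 0.75 [332. 196.] [ 315.  -377.5    1.7]
screen_end_a 0.61 [201.4 228.8] [644.9 -96.8   1.8]
screen_end_a 0.56 [248.7 232.7] [ 514.8 -105.4    1.8]
screen_end_a 0.48 [364.2 195.6] [ 216.4 -403.4    1.8]
table_edge 0.76 [199.5 223.3] [ 661.  -126.8    0. ]
```

View pics/1.png

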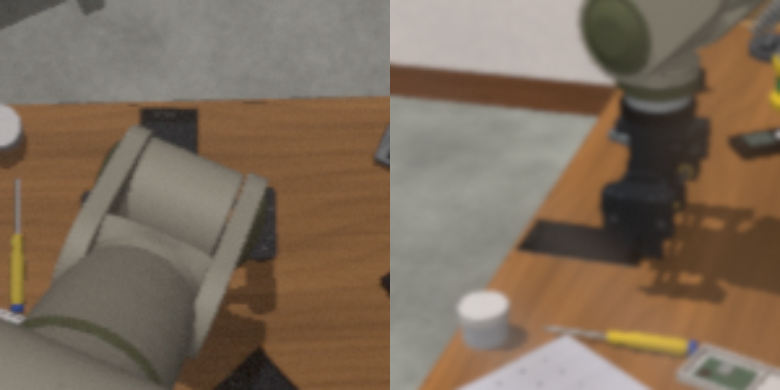

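The left crop (top) shows the display squared up, with its far end at (172,110), just short of the table edge at row ~102. The right crop (side) shows the gripper behind it. Next I'll fit the edge.

Run:
```python
from h import *
a=cv2.imread("pics/top0.png").astype(float); d=a[...,2]-a[...,0]  # red-blue: wood vs grey
pts=[]
for c in list(range(235,275))+list(range(310,365)):
    col=cv2.GaussianBlur(d[120:160,c:c+1],(1,5),1)[:,0]; h=(col[:8].mean()+col[28:].mean())/2
    i=np.argmax(col>h); r=120+i-1+(h-col[i-1])/(col[i]-col[i-1]); pts.append(ray("top",(c,r),0)[:2])
pts=np.array(pts); print(np.percentile(pts[:,0],[10,50,90]),np.polyfit(pts[:,1],pts[:,0],1))
b=cv2.imread("pics/side0.png").astype(float); d=b[...,2]-b[...,0]; pts=[]
for r in list(range(205,250)):
    row=cv2.GaussianBlur(d[r:r+1,:],(5,1),1)[0]; g=np.gradient(row)[150:230]; 
    x=150+np.argmax(g); pts.append(ray("side",(x,r),0)[:2])
pts=np.array(pts); print(np.percentile(pts[:,0],[10,50,90]),np.polyfit(pts[:,1],pts[:,0],1))
```

```text
[647.96236995 648.26394768 648.5944569 ] [-2.37906480e-04  6.48237214e+02]
[646.71561311 647.61680592 648.55924373] [3.13178844e-04 6.47701741e+02]
```

{"name": "jog_arm", "arguments": {
  "deltas": [
    [0.34,0.4,0.2,0,0,0,0],
    [0.34,0.8,0,0,0,0,0],
    [0.34,0.8,0,0,0,0,0],
    [0.34,0.8,0,0,0,0,0],
    [0.34,0.8,0,0,0,0,0],
    [0.34,0.8,0,0,0,0,0],
    [0.34,0.6,0,0,0,0,0],
    [0.34,0.4,0,0,0,0,0]
  ]
}}

```text
time_s: 5.08
eef_pos: [556.9, -94.1, 13.0]
tool_rot: [3.142, -0.0, 0.001]
contact_force: [-1.4, -0.7, 0.4]
gripper_width: 29.8
grip_force: 0.2
```

{"name": "jog_arm", "arguments": {
  "deltas": [
    [0.34,0,0,0,0,0,0],
    [0.34,-2,0,0,0,0,0],
    [1,-2,0,2.5,0,0,0],
    [1,-3,0,2.5,0,0,0],
    [1,-4,0,0,0,0,0],
    [1,-4,0,0,0,0,0],
    [1,-4,0,0,0,0,0],
    [1,0,0,0,0,0,0]
  ]
}}

```text
time_s: 5.75
eef_pos: [358.7, -91.4, 62.6]
tool_rot: [-3.137, 0.007, -0.001]
contact_force: [-1.0, 0.0, -0.7]
gripper_width: 67.9
grip_force: 0.0
```

Run:
```python
from h import *
a=scr("top");b=scr("side")
cv2.imwrite("pics/2.png",np.hstack([cv2.resize(a[100:250,220:370],None,fx=2.6,fy=2.6),cv2.resize(b[140:290,150:300],None,fx=2.6,fy=2.6)]))
```

```text
top 0.79 [384. 255.  19.  35.] [ 272.7 -379. ] [48. 93.] 84.5
top 0.74 [270. 120.  25.  46.] [632.2 -87. ] [ 64. 130.] 88.9
screen_mid 0.77 [397.7 269.8] [ 279.2 -390.5    1.8]
screen_mid 0.7 [281.6 144. ] [632.5 -81.8   1.8]
screen_mid 0.69 [331.7 265.5] [ 294.2 -211.6    1.8]
screen_mid 0.45 [133.1 203.4] [475.3 332.3   1.8]
screen_end_a 0.95 [393.8 257.3] [ 313.2 -381.2    1.8]
screen_end_a 0.92 [280.4 163.4] [578.1 -77.4   1.8]
screen_end_a 0.86 [351.5 286.9] [ 235.5 -263.7    1.8]
screen_end_a 0.67 [395.1 286.3] [ 235.  -381.8    1.8]
screen_end_a 0.63 [282.3 122.9] [692.1 -84.9   1.8]
table_edge 0.74 [292.6 133.8] [ 661.1 -113.     0. ]
side 0.91 [181. 226.  51.  16.] [629.  -86.5] [ 69. 133.] 89.4
side 0.79 [305. 212.  64.  24.] [ 293.1 -206.3] [178.  94.] 41.6
side 0.78 [332. 191.  30.  10.] [ 270.9 -379.3] [47. 92.] 84.4
screen_mid 0.9 [205.8 230.1] [631.1 -92.9   1.8]
screen_mid 0.73 [343.6 199.1] [ 278.1 -364.2    1.8]
screen_mid 0.6 [335.2 223.2] [ 291.3 -208.8    1.8]
screen_end_a 0.94 [183.7 226.9] [695.3 -95.7   1.8]
screen_end_a 0.79 [226.5 231.1] [ 575.2 -100.2    1.8]
screen_end_a 0.79 [308.6 228.1] [ 360.6 -165.4    1.8]
screen_end_a 0.72 [331.9 197.3] [ 314.5 -368.4    1.8]
screen_end_a 0.61 [358.1 195.7] [ 235.1 -398.3    1.8]
screen_end_a 0.56 [358.3 214.2] [ 229.9 -276.4    1.8]
table_edge 0.58 [203.1 227.2] [ 644.3 -108.7    0. ]
```

View pics/2.png

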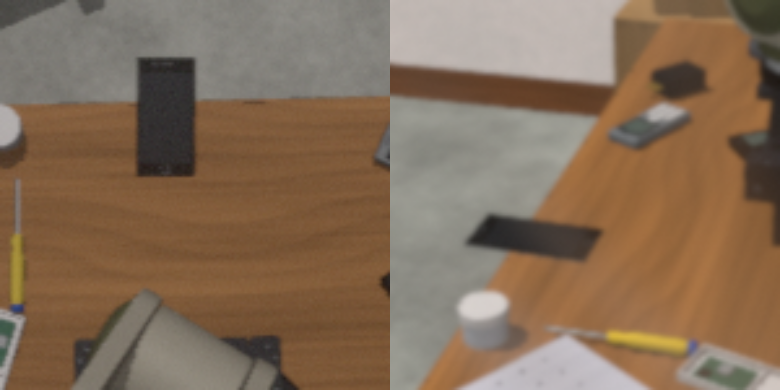

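The display lies square with its far end out over the drop (left crop (166,58), edge at row ~102). The overhang is about 46 mm, roughly 36%. Now I'll move over for the pinch.

{"name": "jog_arm", "arguments": {
  "deltas": [
    [1,3.98,0.05,0,0,0,0],
    [1,3.98,0.05,0,0,0,0],
    [1,3.98,0.05,0,0,0,0],
    [1,3.98,0.05,0,0,0,0],
    [1,3.98,0.05,0,0,0,0],
    [1,3.98,0.05,0,0,0,0],
    [1,3.98,0.05,0,0,0,0],
    [1,3.98,0.05,0,0,0,0]
  ]
}}

```text
time_s: 6.92
eef_pos: [686.1, -89.5, 62.7]
tool_rot: [-3.141, 0.0, 0.001]
contact_force: [0.3, -0.5, 0.4]
gripper_width: 88.1
grip_force: 0.0
```

{"name": "jog_arm", "arguments": {
  "deltas": [
    [1,0,0,0,0,0,0],
    [1,0,0,0,0,0,0]
  ]
}}

```text
time_s: 7.08
eef_pos: [685.4, -89.7, 61.7]
tool_rot: [-3.141, 0.001, 0.002]
contact_force: [-0.3, -0.5, 1.0]
gripper_width: 88.1
grip_force: 0.0
```

{"name": "jog_arm", "arguments": {
  "deltas": [
    [1,-0.9,0.25,0,0,0,0],
    [1,0,0,-2.5,0,0,0],
    [1,0,0,-2.2,0,0,0],
    [1,0,0,-1.3,0,0,0],
    [1,0,0,-0.75,0,0,0],
    [1,0,0,0,0,0,0]
  ]
}}

```text
time_s: 7.58
eef_pos: [674.2, -87.4, -5.9]
tool_rot: [-3.141, 0.003, 0.0]
contact_force: [1.1, -0.9, -0.7]
gripper_width: 88.2
grip_force: 0.0
```

Run:
```python
from h import *
s=env.get_state(); print(s["eef_pos"],s["contact_force"])
b=env.snapshot("side"); a=env.snapshot("top")
cv2.imwrite("pics/3.png",np.hstack([cv2.resize(a[60:210,220:370],None,fx=2.6,fy=2.6),cv2.resize(b[160:280,130:250],(390,390))]))
```

```text
[674.22820053 -87.43110763  -5.87723763] [ 1.07407253 -0.87192613 -0.67988615]
```

View pics/3.png

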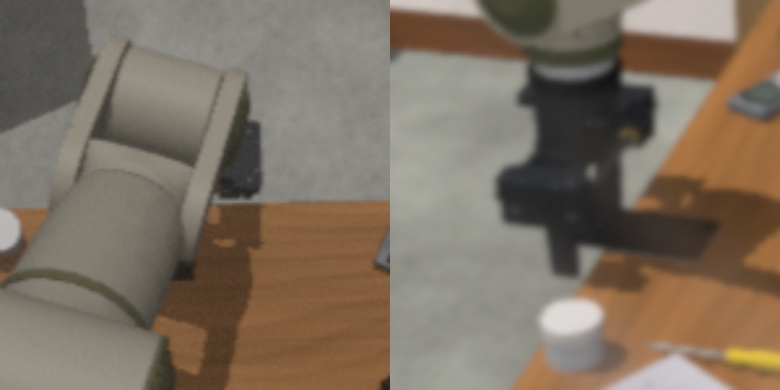

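The fingers straddle the overhanging end beyond the edge (right crop, near (565,235)), clear of the table. Closing.

{"name": "jog_arm", "arguments": {
  "deltas": [
    [0.5,0,0,0,0,0,0],
    [0.5,0,0,0,0,0,0],
    [0.5,0,0,0,0,0,0],
    [0.5,0,0,0,0,0,0],
    [0.5,0,0,0,0,0,0],
    [0.5,0,0,0,0,0,0],
    [0.5,0,0,0,0,0,0],
    [0.5,0,0,0,0,0,0]
  ]
}}

```text
time_s: 8.35
eef_pos: [675.5, -87.6, -4.3]
tool_rot: [3.141, -0.001, 0.0]
contact_force: [-0.2, -1.0, 1.7]
gripper_width: 61.1
grip_force: 29.9
```

{"name": "jog_arm", "arguments": {
  "deltas": [
    [0.5,0,0,0.3,0,0,0],
    [0.5,0,0,0.6,0,0,0],
    [0.5,0,0,1,0,0,0],
    [0.5,0,0,1,0,0,0],
    [0.5,0,0,1,0,0,0],
    [0.5,0,0,1,0,0,0],
    [0.5,0,0,0,0,0,0]
  ]
}}

```text
time_s: 8.93
eef_pos: [676.4, -87.9, 47.6]
tool_rot: [3.14, -0.004, 0.0]
contact_force: [-0.7, -0.4, 0.1]
gripper_width: 61.2
grip_force: 29.9
```

Run:
```python
from h import *
s=env.get_state(); print(s["eef_pos"],s["contact_force"],s["moment"],s["joint_positions"])
b=env.snapshot("side"); a=env.snapshot("top")
cv2.imwrite("pics/4.png",np.hstack([cv2.resize(a[60:210,220:370],None,fx=2.6,fy=2.6),cv2.resize(b[150:270,130:250],(390,390))]))
for n in("bed_edge","bed_stop"):
  for c in("top","side"):
    for r in env.place_of(n,c)[:1]: print(c,n,round(r["conf"],2),np.round(r["point"],1),ray(c,r["point"],68).round(1))
```

```text
[676.41064035 -87.89675067  47.55809565] [-0.66606228 -0.4169444   0.13703248] [ 0.00538555 -0.03242423 -0.02532781] [-3.02349491e-01  7.87687162e-01  1.15139376e+00  4.43207533e-06
  1.19812196e+00  1.26798621e+00]
top bed_edge 0.64 [157.8 163.7] [572.4 242.4  68. ]
side bed_edge 0.74 [176.8 290.8] [572.3 247.2  68. ]
side bed_stop 0.77 [218.  319.4] [468.  309.1  68. ]
```

View pics/4.png

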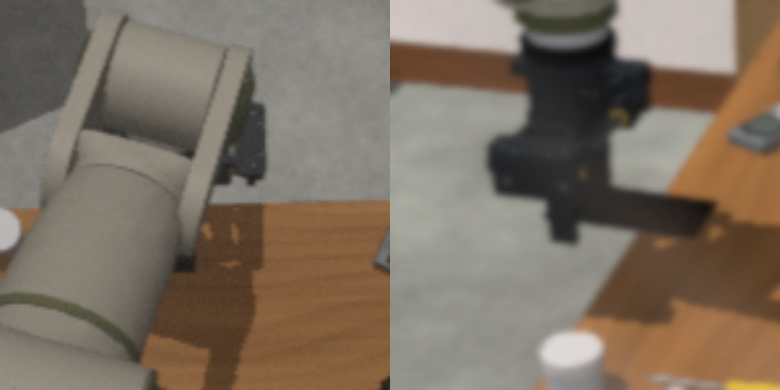

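Lifted and level (right crop (640,210)), grip 30 N at 61 mm. I'll fit the bed's orientation more exactly while the arm moves up and over.

{"name": "jog_arm", "arguments": {
  "deltas": [
    [0.5,0,0,2,0,0,0],
    [0.5,0,0,3,0,0,0],
    [0.5,0,0,2,0,0,0],
    [0.5,0,0,0,0,0,0]
  ]
}}

```text
time_s: 9.57
eef_pos: [677.0, -88.0, 118.8]
tool_rot: [3.139, -0.007, 0.001]
contact_force: [0.6, -0.3, -0.3]
gripper_width: 60.6
grip_force: 29.9
```

Run:
```python
from h import *
a=cv2.imread("pics/top0.png"); g=a.astype(float); d=cv2.GaussianBlur(g.min(2),(0,0),0.8)
# front edge: sample across expected line
def edge(c,img,P0,u,n,half,sign):
    pts=[]
    for t in np.linspace(-half,half,45):
        s=np.arange(-14,14.1,0.5); W=[P0+u*t+n*k for k in s]
        px=np.array([proj(c,(*w,68)) for w in W],np.float32)
        v=cv2.remap(img.astype(np.float32),px[:,:1],px[:,1:],1)[:,0]
        k=np.argmax(sign*np.gradient(v)); pts.append([t,s[k]])
    pts=np.array(pts); m=np.abs(pts[:,1]-np.median(pts[:,1]))<4
    p=np.polyfit(pts[m,0],pts[m,1],1); return p,m.sum(),(pts[m,1]-np.polyval(p,pts[m,0])).std()
th=np.radians(147.8); n=np.array([np.cos(th),np.sin(th)]); u=np.array([-n[1],n[0]]); P=np.array([571.9,244.])
for c in("top","side"):
    I=cv2.imread(f"pics/{c}0.png").astype(float).min(2)
    p,k,s=edge(c,I,P,u,n,85,1); print(c,"front: yaw corr deg",np.degrees(-np.arctan(p[0])) , "offset",p[1],k,s)
    for sg in(1,-1):
        p,k,s=edge(c,I,P+122*n,u,n,50,sg); print(c,"stop",sg,-np.degrees(np.arctan(p[0])),p[1],k,s)
    # side edges of bed
    for e in(-1,1):
        p,k,s=edge(c,I,P+60*n+u*100*e,n,u,45,-e); print(c,"flank",e,np.degrees(np.arctan(p[0])),p[1],k,s)
```

```text
top front: yaw corr deg -1.3312888845607067 offset -2.61111111111111 45 0.4534584915106941Traceback (most recent call last):
  File "<stdin>", line 18, in <module>
  File "<stdin>", line 8, in edge
  File "h.py", line 10, in proj
    f,cx,cy,T=cal(c); q=T[:3,:3]@np.array(P,float)+T[:3,3]; return np.array([cx+f*q[0]/q[2],cy+f*q[1]/q[2]])
              ~~~^^^
  File "h.py", line 4, in cal
    k=env.get_calibration(c); f=210/np.tan(np.radians(k["vertical_fov"])/2)
ValueError: time passes only in moves, steps and waits
```

```bash
sed -i 's/^def cal/import functools\n@functools.lru_cache\ndef cal/' h.py
cat > e.py <<'E'
from h import *
def edge(c,img,P0,u,n,half,sign):
    pts=[]
    for t in np.linspace(-half,half,45):
        s=np.arange(-14,14.1,0.5); px=np.array([proj(c,(*(P0+u*t+n*k),68)) for k in s],np.float32)
        v=cv2.remap(img.astype(np.float32),px[:,:1].copy(),px[:,1:].copy(),1)[:,0]
        pts.append([t,s[np.argmax(sign*np.gradient(v))]])
    pts=np.array(pts); m=np.abs(pts[:,1]-np.median(pts[:,1]))<4
    p=np.polyfit(pts[m,0],pts[m,1],1); return p.round(4),m.sum(),(pts[m,1]-np.polyval(p,pts[m,0])).std().round(2)
E
python3 - <<'E'
from e import *
th=np.radians(147.8); n=np.array([np.cos(th),np.sin(th)]); u=np.array([-n[1],n[0]]); P=np.array([571.9,244.])
for c in("top","side"):
    I=cv2.imread(f"pics/{c}0.png").astype(float).min(2)
    for nm,a in (("front",(P,u,n,85,1)),("stop+",(P+122*n,u,n,50,1)),("stop-",(P+122*n,u,n,50,-1)),("fl-",(P+60*n-u*100,n,u,45,1)),("fl+",(P+60*n+u*100,n,u,45,-1))):
        p,k,s=edge(c,I,*a); print(c,nm,"yaw",round((1 if "fl" in nm else -1)*np.degrees(np.arctan(p[0])),2),"off",p[1],k,s)
E
```

```text
top front yaw -1.33 off -2.6111 45 0.45
top stop+ yaw -1.44 off 12.5952 44 0.78
top stop- yaw -1.31 off -2.7333 45 0.37
top fl- yaw -1.18 off -0.0444 45 0.3
top fl+ yaw -1.47 off 0.6658 40 0.54
side front yaw -1.57 off -4.1333 45 0.73
side stop+ yaw -1.19 off 10.9556 45 0.51
side stop- yaw -1.44 off 2.2669 44 0.47
side fl- yaw -1.67 off -9.5 45 0.32
side fl+ yaw -1.43 off 2.6889 45 0.36
```

{"name": "jog_arm", "arguments": {
  "deltas": [
    [0.5,-0.5,1.5,0,0,0,-2],
    [0.5,-0.9,3.2,0,0,0,-4],
    [0.5,-0.9,3.2,0,0,0,-4],
    [0.5,-0.9,3.2,0,0,0,-4],
    [0.5,-0.9,3.2,0,0,0,-4],
    [0.5,-0.9,3.2,0,0,0,-4],
    [0.5,-0.9,3.2,0,0,0,-4],
    [0.5,-0.9,3.2,0,0,0,-4]
  ]
}}

```text
time_s: 10.23
eef_pos: [606.2, 152.8, 113.0]
tool_rot: [3.14, 0.002, -0.527]
contact_force: [1.6, 0.2, -0.6]
gripper_width: 61.1
grip_force: 29.9
```

{"name": "jog_arm", "arguments": {
  "deltas": [
    [0.5,-0.7,3.2,0,0,0,-2.6],
    [0.5,-0.6,2.7,0,0,0,-1],
    [0.5,-0.4,1.8,0,0,0,0],
    [0.5,0,0,0,0,0,0],
    [0.5,0,0,0,0,0,0]
  ]
}}

```text
time_s: 10.65
eef_pos: [589.7, 228.9, 113.3]
tool_rot: [3.14, 0.001, -0.584]
contact_force: [0.5, -0.4, -0.6]
gripper_width: 60.9
grip_force: 29.9
```

{"name": "jog_arm", "arguments": {
  "deltas": [
    [0.5,0.2,0,-1.5,0,0,0],
    [0.5,0,0,-1.5,0,0,0],
    [0.5,0,0,-1.0,0,0,0],
    [0.5,0,0,-0.3,0,0,0],
    [0.5,0,0,0,0,0,0]
  ]
}}

```text
time_s: 11.07
eef_pos: [592.2, 227.5, 70.5]
tool_rot: [3.14, 0.001, -0.587]
contact_force: [0.0, -0.2, -0.7]
gripper_width: 60.8
grip_force: 29.9
```

Run:
```python
from h import *
s=env.get_state(); print(s["eef_pos"],s["contact_force"],s["moment"])
b=env.snapshot("side"); a=env.snapshot("top")
cv2.imwrite("pics/5.png",np.hstack([cv2.resize(a[110:260,70:220],None,fx=2.6,fy=2.6),cv2.resize(b[240:390,110:260],(390,390))]))
```

```text
[592.21623562 227.4830875   70.49759714] [ 0.02177109 -0.1740097  -0.73604116] [ 0.09056312  0.01968822 -0.02397798]
```

View pics/5.png

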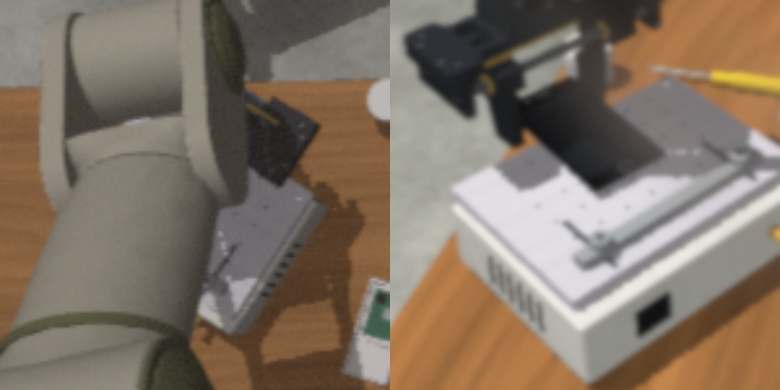

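The display hovers just over the bed, in line with it, with its leading end at right crop (600,190), short of the bar. The fingers stand in front of the bed edge. Lowering gently.

{"name": "jog_arm", "arguments": {
  "deltas": [
    [0.5,0,0,-0.2,0,0,0],
    [0.5,0,0,-0.1,0,0,0],
    [0.5,0,0,-0.1,0,0,0],
    [0.5,0,0,0,0,0,0]
  ]
}}

```text
time_s: 11.5
eef_pos: [592.3, 228.4, 67.6]
tool_rot: [-3.142, -0.0, -0.586]
contact_force: [-1.3, 0.4, -0.8]
gripper_width: 61.3
grip_force: 29.9
```

{"name": "jog_arm", "arguments": {
  "deltas": [
    [0.5,0,0,-0.1,0,0,0],
    [0.5,0,0,-0.05,0,0,0],
    [0.5,0,0,0,0,0,0]
  ]
}}

```text
time_s: 11.75
eef_pos: [592.3, 228.4, 66.0]
tool_rot: [3.142, 0.0, -0.586]
contact_force: [0.6, 0.1, -1.1]
gripper_width: 61.3
grip_force: 29.9
```

{"name": "jog_arm", "arguments": {
  "deltas": [
    [0.5,0,0,-0.1,0,0,0],
    [0.5,0,0,0,0,0,0]
  ]
}}

```text
time_s: 11.92
eef_pos: [592.3, 228.4, 64.9]
tool_rot: [3.141, 0.0, -0.586]
contact_force: [0.3, -0.1, -0.9]
gripper_width: 61.3
grip_force: 29.9
```

{"name": "jog_arm", "arguments": {
  "deltas": [
    [0.5,0,0,-0.05,0,0,0],
    [0.5,0,0,0,0,0,0]
  ]
}}

```text
time_s: 12.08
eef_pos: [592.3, 228.4, 64.5]
tool_rot: [3.142, 0.0, -0.586]
contact_force: [-0.0, -0.2, -0.3]
gripper_width: 61.2
grip_force: 29.9
```

{"name": "jog_arm", "arguments": {
  "deltas": [
    [0.5,0,0,-0.05,0,0,0],
    [0.5,0,0,0,0,0,0]
  ]
}}

```text
time_s: 12.25
eef_pos: [592.4, 228.4, 64.1]
tool_rot: [-3.141, -0.0, -0.586]
contact_force: [0.1, 0.4, 0.4]
gripper_width: 60.9
grip_force: 29.9
```

{"name": "jog_arm", "arguments": {
  "deltas": [
    [0.5,0,0,-0.05,0,0,0],
    [0.5,0,0,0,0,0,0]
  ]
}}

```text
time_s: 12.42
eef_pos: [592.4, 228.4, 63.7]
tool_rot: [-3.141, -0.0, -0.586]
contact_force: [-0.7, -0.8, 1.8]
gripper_width: 60.9
grip_force: 29.9
```

{"name": "jog_arm", "arguments": {
  "deltas": [
    [0.5,0,0,-0.05,0,0,0],
    [0.5,0,0,0,0,0,0]
  ]
}}

```text
time_s: 12.58
eef_pos: [592.5, 228.4, 63.3]
tool_rot: [-3.141, -0.0, -0.586]
contact_force: [-1.6, -1.1, 3.2]
gripper_width: 60.7
grip_force: 29.9
```

Run:
```python
from h import *
s=env.get_state(); print(s["eef_pos"],s["contact_force"],s["moment"])
```

```text
[592.46308567 228.39305661  63.34458982] [-1.57022124 -1.13774976  3.22105653] [0.08082678 0.18974327 0.04379464]
```

Contact on the bed is 3 N. Releasing, then backing out along the bed axis.

{"name": "jog_arm", "arguments": {
  "deltas": [
    [1,0,0,0,0,0,0],
    [1,0,0,0,0,0,0],
    [1,0,0,0,0,0,0],
    [1,0,0,0,0,0,0],
    [1,0,0,0,0,0,0],
    [1,0,0,0,0,0,0]
  ]
}}

```text
time_s: 13.08
eef_pos: [592.3, 228.4, 62.9]
tool_rot: [3.141, 0.0, -0.586]
contact_force: [0.4, 0.7, -0.1]
gripper_width: 88.3
grip_force: 0.0
```

{"name": "jog_arm", "arguments": {
  "deltas": [
    [1,0.83,-0.55,0,0,0,0],
    [1,1.25,-0.83,0,0,0,0],
    [1,1.25,-0.83,0,0,0,0],
    [0.34,0.83,-0.55,0.4,0,0,0],
    [0.34,0,0,0.4,0,0,0],
    [0.34,0,0,0,0,0,0],
    [0.34,0,0,0,0,0,0],
    [0.34,0,0,0,0,0,0]
  ]
}}

```text
time_s: 13.75
eef_pos: [633.4, 201.3, 71.1]
tool_rot: [3.141, 0.0, -0.585]
contact_force: [0.2, -0.9, -0.1]
gripper_width: 57.1
grip_force: 0.0
```

Run:
```python
from h import *
s=env.get_state(); print(s["eef_pos"],s["contact_force"])
for c in("side","top"):
  im=env.snapshot(c)
  if c=="side": b=im
  else: a=im
  for r in env.silhouettes("screen",c):
    m=r["region"].astype(np.uint8); cs=max(cv2.findContours(m,0,1)[0],key=cv2.contourArea)
    P=np.array([ray(c,p[0],71.5)[:2] for p in cs],np.float32); q=cv2.minAreaRect(P); print(c,round(r["conf"],2),np.round(r["bbox"]),np.round(q[0],1),np.round(q[1]),round(q[2],1))
cv2.imwrite("pics/6.png",np.hstack([cv2.resize(a[110:260,70:220],None,fx=2.6,fy=2.6),cv2.resize(b[240:390,110:260],(390,390))]))
```

```text
[633.41436402 201.25185542  71.12403068] [ 0.17040657 -0.87082528 -0.14849616]
side 0.92 [155. 274.  61.  42.] [554.4 252.3] [ 67. 134.] 54.5
side 0.83 [304. 210.  62.  30.] [288.6 -85.4] [152.  75.] 41.4
side 0.5 [334. 192.  29.  11.] [ 269.8 -241.4] [47. 83.] 83.0
top 0.9 [385. 256.  19.  34.] [ 279.1 -361.3] [47. 91.] 84.3
top 0.79 [301. 235.  56.  64.] [ 298.9 -196.2] [158.  78.] 42.3
```

View pics/6.png

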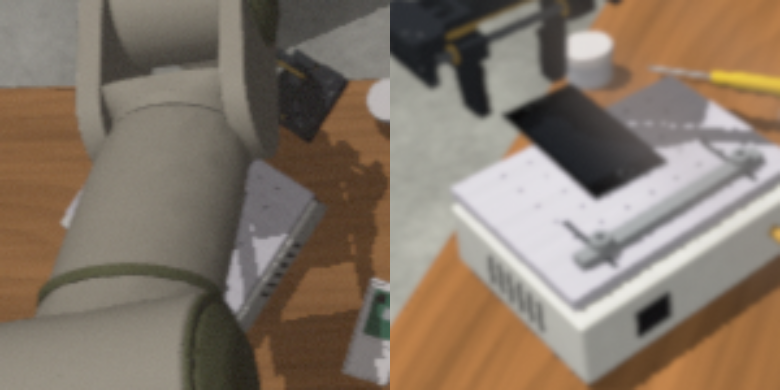

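The display lies flat and aligned on the bed with its outer end overhanging (right crop). Its leading end at (600,195) is ~35 mm from the bar. Now I'll push its outer end with both fingers.

{"name": "jog_arm", "arguments": {
  "deltas": [
    [0.34,0,0,0,0,0,0],
    [0.34,0,0,0,0,0,0],
    [0.34,0,0,0,0,0,0],
    [0.34,-0.42,0.28,0,0,0,0],
    [0.34,-0.5,0.33,0,0,0,0],
    [0.34,-0.5,0.33,0,0,0,0],
    [0.34,-0.5,0.33,0,0,0,0],
    [0.34,-0.5,0.33,0,0,0,0]
  ]
}}

```text
time_s: 14.62
eef_pos: [609.1, 217.3, 71.1]
tool_rot: [-3.142, 0.0, -0.586]
contact_force: [-0.1, -0.7, -0.8]
gripper_width: 30.0
grip_force: 0.1
```

{"name": "jog_arm", "arguments": {
  "deltas": [
    [0.34,-0.5,0.33,0,0,0,0],
    [0.34,-0.5,0.33,0,0,0,0],
    [0.34,-0.33,0.22,0,0,0,0],
    [0.34,-0.25,0.165,0,0,0,0],
    [0.34,0,0,0,0,0,0]
  ]
}}

```text
time_s: 15.03
eef_pos: [593.5, 227.6, 71.1]
tool_rot: [3.141, 0.0, -0.586]
contact_force: [-0.2, -1.0, 0.6]
gripper_width: 30.3
grip_force: 0.0
```

{"name": "jog_arm", "arguments": {
  "deltas": [
    [0.34,-0.17,0.11,0,0,0,0],
    [0.34,-0.17,0.11,0,0,0,0],
    [0.34,-0.08,0.055,0,0,0,0],
    [0.34,0,0,0,0,0,0]
  ]
}}

```text
time_s: 15.37
eef_pos: [589.6, 230.1, 71.0]
tool_rot: [3.142, 0.0, -0.586]
contact_force: [0.6, -0.3, -0.1]
gripper_width: 29.6
grip_force: 0.0
```

{"name": "jog_arm", "arguments": {
  "deltas": [
    [0.34,-0.08,0.055,0,0,0,0],
    [0.34,-0.04,0.03,0,0,0,0],
    [0.34,0,0,0,0,0,0]
  ]
}}

```text
time_s: 15.62
eef_pos: [588.5, 230.8, 71.0]
tool_rot: [3.142, 0.0, -0.586]
contact_force: [0.9, -0.3, -0.3]
gripper_width: 29.9
grip_force: 0.0
```

{"name": "jog_arm", "arguments": {
  "deltas": [
    [0.34,-0.08,0.055,0,0,0,0],
    [0.34,0,0,0,0,0,0]
  ]
}}

```text
time_s: 15.78
eef_pos: [587.6, 231.5, 71.0]
tool_rot: [3.142, 0.0, -0.586]
contact_force: [-0.0, 1.2, -0.7]
gripper_width: 29.8
grip_force: 0.0
```

```bash
cat > s.py <<'E'
from h import *
s=env.get_state(); print(s["eef_pos"],s["contact_force"])
b=env.snapshot("side")
for r in env.silhouettes("screen","side")[:1]:
    m=r["region"].astype(np.uint8); cs=max(cv2.findContours(m,0,1)[0],key=cv2.contourArea)
    P=np.array([ray("side",p[0],71.5)[:2] for p in cs],np.float32); q=cv2.minAreaRect(P); print(np.round(q[0],1),np.round(q[1]),round(q[2],1))
E
python3 s.py
```

```text
[587.64261194 231.47305848  71.04641322] [-0.01545417  1.1577555  -0.74081791]
[526.2 270.2] [ 66. 125.] 56.4
```

{"name": "jog_arm", "arguments": {
  "deltas": [
    [0.34,-0.08,0.055,0,0,0,0],
    [0.34,0,0,0,0,0,0]
  ]
}}

```text
time_s: 16.05
eef_pos: [586.8, 232.0, 71.0]
tool_rot: [3.142, 0.0, -0.586]
contact_force: [-0.5, -0.3, 0.1]
gripper_width: 29.8
grip_force: 0.0
```

{"name": "jog_arm", "arguments": {
  "deltas": [
    [0.34,-0.08,0.055,0,0,0,0],
    [0.34,0,0,0,0,0,0]
  ]
}}

```text
time_s: 16.22
eef_pos: [586.3, 232.4, 71.1]
tool_rot: [-3.141, -0.001, -0.586]
contact_force: [0.4, -0.4, 0.5]
gripper_width: 30.0
grip_force: 0.5
```

{"name": "jog_arm", "arguments": {
  "deltas": [
    [0.34,-0.05,0.035,0,0,0,0],
    [0.34,0,0,0,0,0,0]
  ]
}}

```text
time_s: 16.38
eef_pos: [586.2, 232.5, 71.2]
tool_rot: [-3.141, -0.001, -0.586]
contact_force: [2.5, -3.3, -0.3]
gripper_width: 29.8
grip_force: 2.1
```

{"name": "jog_arm", "arguments": {
  "deltas": [
    [0.34,-0.05,0.035,0,0,0,0],
    [0.34,0,0,0,0,0,0],
    [0.34,0,0,0,0,0,0]
  ]
}}

```text
time_s: 16.63
eef_pos: [586.1, 232.6, 71.4]
tool_rot: [-3.141, -0.002, -0.586]
contact_force: [5.3, -4.6, -0.8]
gripper_width: 29.7
grip_force: 3.3
```

{"name": "jog_arm", "arguments": {
  "deltas": [
    [0.34,0.2,-0.13,0,0,0,0],
    [0.34,0.8,-0.55,0,0,0,0],
    [0.34,2.0,-1.3,0,0,0,0],
    [0.34,2.0,-1.3,2,0,0,0],
    [0.34,0,-3,2.5,0,0,0],
    [0.34,0,-3.5,2,0,0,0],
    [0.34,0,-4,0,0,0,0],
    [0.34,0,-4,0,0,0,0]
  ]
}}

```text
time_s: 17.3
eef_pos: [635.6, 53.9, 137.4]
tool_rot: [-3.14, -0.002, -0.585]
contact_force: [0.8, -0.2, -0.9]
gripper_width: 30.2
grip_force: 0.0
```

{"name": "jog_arm", "arguments": {
  "deltas": [
    [0.34,0,-4,0,0,0,0],
    [0.34,0,-4,0,0,0,0],
    [0.34,0,-4,0,0,0,0],
    [0.34,0,-2,0,0,0,0],
    [0.34,0,0,0,0,0,0]
  ]
}}

```text
time_s: 17.72
eef_pos: [635.1, -89.3, 135.8]
tool_rot: [3.141, 0.0, -0.591]
contact_force: [-0.7, -0.1, 0.8]
gripper_width: 29.7
grip_force: 0.0
```

```bash
python3 s.py
python3 - <<'E'
from h import *
b=env.snapshot("side"); a=env.snapshot("top")
cv2.imwrite("pics/7.png",np.hstack([cv2.resize(a[110:260,70:220],None,fx=2.6,fy=2.6,interpolation=2),cv2.resize(b[240:370,115:245],(390,390),interpolation=2)]))
cv2.imwrite("pics/final_top.png",a)
for r in env.silhouettes("screen","top"):
    m=r["region"].astype(np.uint8); cs=max(cv2.findContours(m,0,1)[0],key=cv2.contourArea)
    P=np.array([ray("top",p[0],71.5)[:2] for p in cs],np.float32); q=cv2.minAreaRect(P); print(np.round(q[0],1),np.round(q[1]),round(q[2],1))
E
```

```text
[635.10593589 -89.2718342  135.75059892] [-0.6527377  -0.09748108  0.76140981]
[288.7 -86.8] [156.  80.] 41.2
[ 280.1 -362.2] [44. 89.] 83.3
[523.7 272.5] [ 63. 126.] 56.2
[ 298.9 -196.2] [157.  78.] 41.8
```

View pics/7.png

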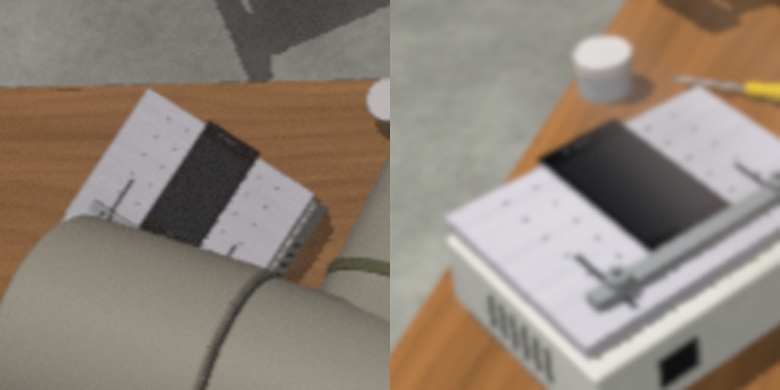

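The display lies face up with its end square against the bar (right crop, contact line from (652,248) to (728,207)) and its outer end slightly over the front edge. The robot is clear and the bystanders in view are untouched.

```bash
python3 -c "
from station import env
print(env.finish_job())"
```

```text
the job is handed in; nothing more can be done
None
```

The job is handed in: the display was slid out over the far edge, pinched, lifted, laid face up on the separator bed and pushed square against the stop bar, finishing at about 18 s of the 67 s, and nothing else was seen to move.

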